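Click the crank onto the ice-cream maker

ROBOT

A 7-joint arm with a two-finger parallel gripper is mounted at the origin on the work surface. World frame = base frame: x ahead of the robot, y to its left, z up, the work surface at z = 0. Lengths are in m, angles in rad, forces in N, time in s.
With the tool pointing down it reaches from about 0.35 to 0.9 m from the base axis. Payload 19.9 kg.
Tool frame: the origin (TCP) lies on the centre line of the jaws, within the pads' length; the fingertips stand tcp_to_tips ahead of it and the grasp point (between the pads) is the TCP (tcp_to_tips is the distance from the TCP to the fingertips, in m); z points along the fingers, y is the line along which they close (so a half turn about z gives the same grasp; the last joint's range is limited). The gripper opens to 94 mm and grips with 3 to 60 N. Pads are 16 mm wide; open, the fingers measure 119 mm over their backs; the gripper's body (75 mm by 177 mm) begins 78 mm behind the grasp point.
Start: joints at [1.139, 0.417, -0.01, 1.614, 0.005, 1.111, -0.053], TCP at [0.237, -0.578, 0.191] pointing down, gripper open.
Joint ranges: [-2.81, 2.81], [-0.39, 2.02], [-1.27, 1.25], [0.06, 2.57], [-1.19, 4.33], [0.19, 2], [-2.82, 2.82]. Speed limits (rad/s): [1.89, 1.89, 2.39, 2.39, 3.01, 3.01, 3.01].

INTERFACE

Orientations are given as a unit quaternion [x, y, z, w].
In Python, from station import observe, snapshot, hand_in, outline_of, tcp_to_tips gives the robot as it stands.
- The arm moves only by the tool move_arm, never from a script. Its argument "series" is a list that holds one entry, the list of rows, each a list of 7 numbers: the opening, from -1 (shut) to 1 (fully open), then the shift along the tool's x, y, z scaled (see below), then the turn, a rotation vector about the tool's x, y, z scaled (see below). A call has 1 to 10 rows; each row shifts and turns the commanded pose from where the row before left it, along the tool's axes as they then stand; what a row does not reach is not made up. The controller multiplies each number of a shift by 10 cm and each number of a turn by 60 degrees. A row lasts 1/10 s, in which the tool goes at most 50 mm and 8.59 degrees, less where a joint would pass 70% of its speed; a pose out of reach is approached as far as the arm can. A call with a number of a shift or a turn outside -1 to 1 is refused whole. A call with a gripper value outside its range is refused whole. The fingers move at their own pace and stop on an object; "force" is the grip in N (left out, the last holds). Time passes only in rows, so rows that do not move let the fingers close. It gives the time, the measured TCP pose, the force, the opening and the grip force at its end, in the units of the state.
- observe(): the state, without advancing time (a new reading comes with each control period).
- snapshot(name): name is "side" or "top" or "wrist"; returns a dict with "frame" (400x640x3 uint8, red, green, blue), "fx", "fy", "cx", "cy" (pixels), "cam_to_world" (4x4, takes a point from camera to world coordinates); the wrist camera has in their place "T_tool_cam" (4x4, takes a point from camera to tool coordinates, whose origin is the TCP and whose axes are the flange's). Camera axes: x right, y up, looking along -z (the intrinsics and any distortion apply to the point x, -y, -z); pixel columns grow to the right and rows downward; lengths in m; the calibration is good to about 2 mm. A picture is of the moment at which its call begins: read the wrist's pose just before it. There is no depth.
- hand_in(): hands the job in; it is judged then, once.
Trained networks look in the newest picture that a camera, given by its name, has taken for a name from the list of things; names that differ only in an ending like _2 or _b are one class to them, and where a whole thing is asked for, a point or a joint stands for the part that bears it (a point fixed in the world has none). Each returns a list of dicts, best first, with "score" (0 to 1); they miss things now and then, are a little off and sometimes report something else, mostly with a low value. They report only what shows in the picture. A call takes as long as a camera call. They do not tell look-alikes from the thing itself.
- outline_of(target, camera): "region" (400x640 bool, what is visible of it) and "extent" ([left, top, right, bottom] in pixels, round what is visible of it).
The state is a dict: "t": time; "joints": joint angles; "joint_velocities": joint speeds; "effort": joint torques, N m; "tool_pos": TCP position; "orientation": TCP orientation; "wrist_force": force on the tool from outside, world axes, zero at the start; "ft_torque": the same for the moment, N m; "opening": finger opening in m; "grip_force": force on a finger pad.
Only numpy, scipy, OpenCV 4.12 (cv2) and the standard library are available. Lean on these libraries where they do the work, as an engineer would, in place of code of your own. Each camera call takes 0.05 s, during which the arm holds its last target. There are 200 camera calls.

TASK

Fit the crank to the hand-turned ice-cream maker: set its socket over the square drive on the lid, feel for how the square stands, and press it down gently until the spring ball clicks and the crank sits fully home. Then, by its knob, turn the crank at least a quarter turn clockwise (seen from above) so that the paddle goes round, and let go, leaving it fitted. Leave the tub, the carton, the jar and the flask where they stand.

Things in the scene. Friction and masses are not known exactly. Their poses are not given: they have to be found in the camera images.
- crank: Loose steel crank, about 0.3 kg, standing socket mouth down. Origin: centre of the mouth, at the underside; z up the socket axis, x along the arm to the knob. Hub 34 mm square, 38 mm tall, on a foot 42 mm square and 4 mm thick. Square hole 17.2 mm over the flats, 25 mm deep, a window (dimple) in each wall, so it fits in four positions a quarter turn apart. Weight centre 13 mm out along the arm.
- grip_boss (a point): Point on the socket axis inside the teal grip boss on top of the crank's hub, 62 mm above the underside; axes as the crank's. The boss is 26 by 26 mm and stands 38 to 78 mm above the underside; grip it across the arm (along the crank's y). The arm, 14 mm wide, 8 mm thick, runs out along x at 30 to 38 mm.
- crank_knob (a point): Point on the axis of the crank's upright teal knob, 95 mm along the arm from the socket axis, 64 mm above the crank's underside. The knob is 22 mm across, stands from 39 to 84 mm above the underside and spins freely on its pin.
- drive (a point): Centre of the top of the maker's upright steel square drive, 185 mm above the worktop; axes are the fixed tub's, NOT the square's. 16 mm over the flats, 25 mm tall above its round shoulder, top 5 mm tapered to 10 mm. How the square is turned differs each time and is not measured: feel for it, turning the socket lightly on it or lifting and trying again.
- shoulder (a point): Centre of the round shoulder (44 mm across) at the square's foot, 160 mm above the worktop. A socket within about 4 degrees of the square drops freely about 11 mm, else it stops 2 to 6 mm down, deeper the nearer it is. Then a spring ball on one face, 10 mm up, resists with 8 to 16 N and clicks into a window as the crank's underside comes home on this shoulder. Over 60 N harms the drive.
- paddle (a joint): How far the paddle shaft with the square drive has been turned, rad, clockwise seen from above positive, 0 at the start however the square then stands; the quarter turn counts from that start. It turns without end against a steady 0.25 N m.
- maker: Ice-cream maker, fixed on its non-slip foot: white round tub 170 mm across with a teal lid 176 mm across, lid rim at 134 mm, lid boss 60 mm across up to 152 mm; two white clips on its y sides. Origin: centre of the underside.
- tub: Bystander: orange food tub with white lid, 114 mm across, 70 mm tall; origin at the centre of its underside.
- carton: Bystander: brown takeaway carton 90 by 110 mm, 67 mm tall; origin at the centre of its underside.
- jar: Bystander: green glass jar with brass lid, 68 mm across, 110 mm tall; origin at the centre of its underside.
- flask: Bystander: teal drinking flask with white cap, 72 mm across, 220 mm tall; origin at the centre of its underside.
Things that resemble listed ones, but are neither listed nor needed, are in the scene too. Leave any green or yellow look-alike of the maker alone.

How it is judged:
On the way, in this order (a step that is already met when the one before it is completed fails the run):
1. the crank is pressed fully home on the square drive, clicked in, before the paddle is turned (z of crank in the frame of drive below -0.0235 m and horizontal distance between crank and drive below 0.004 m and angle between crank's own z axis and vertical below 0.09 rad and value of joint paddle below 1 rad), for 0.2 s.
2. the fitted crank has turned the paddle a quarter turn or more clockwise from its start (15 degrees short is allowed) (value of joint paddle above 1.3 rad and z of crank in the frame of drive below -0.022 m), for 0.1 s.
At the end, for the whole second after the job is handed in: Crank clicked fully home on the drive (underside within 1.5 mm of the shoulder, 4 mm of its axis, upright within 5 degrees), paddle at least 1.3 rad clockwise of its start, all released and at rest; tub, carton, jar and flask upright within 30 mm of their places (z of crank in the frame of drive below -0.0235 m and horizontal distance between crank and drive below 0.004 m and angle between crank's own z axis and vertical below 0.09 rad and value of joint paddle above 1.3 rad and linear speed of crank below 0.02 m/s and velocity of joint paddle between -0.1 and 0.1 rad/s and distance of each of tub, carton, jar, flask from where it was at the start of the episode below 0.03 m); the robot touches nothing.
It fails at once if more than 60 N between the crank and the drive (contact force between crank and paddle above 60 N).
It fails at once if a bystander is shoved more than 30 mm (distance of any of tub, carton, jar, flask from where it was at the start of the episode above 0.03 m).
It fails at once if a bystander is knocked over (angle between any of tub, carton, jar, flask's own z axis and vertical above 0.6 rad).
It also fails if it takes over 72 s, if anything falls off the work surface, if the arm or the gripper's body presses on something with over 40 N, if the wrist force passes 120 N, or if a joint passes its speed limit or range.

## Working session

There is one attempt and no reset: what is moved stays moved. The work goes in short steps, Python scripts to look and compute and a tool call to move; the robot and the scene stay as the last step left them, time stands still between calls to the robot, and variables do not carry over. Pictures are saved under pics/ and viewed, at most 10 in all, crops included, and the job is handed in when it is done.

Besides the shell and the picture viewer there is one more tool, called after "Request:" by a JSON object that holds its "op" and its "data", one argument or row to a line. move_arm: Moves the arm, as the interface text tells. Its arguments: {"type":"object","properties":{"series":{"type":"array","items":{"type":"array","items":{"type":"array","items":{"type":"number","minimum":-1,"maximum":1}}}},"force":{"type":"number"}},"required":["series"]}

```bash
ls; mkdir -p pics; python3 - <<'E'
from station import *
import cv2,numpy as np
o=observe();print({k:np.round(v,3) for k,v in o.items()},tcp_to_tips)
ims=[]
for c in ("top","side"):
    s=snapshot(c);ims.append(s["frame"]);cv2.imwrite(f"pics/{c}0.png",s["frame"][:,:,::-1])
    print(c,s["fx"],s["fy"],s["cx"],s["cy"],np.round(s["cam_to_world"],3).tolist(),[k for k in s])
    for n in("crank","crank_knob","grip_boss","maker","tub","carton","jar","flask"):
        try:print(n,[(round(d["score"],2),np.round(d["extent"]).tolist()) for d in outline_of(n,c)])
        except Exception as e:print(n,e)
E
```

```text
pics
{'t': np.float64(0.0), 'joints': array([ 1.14 ,  0.418, -0.01 ,  1.614,  0.005,  1.111, -0.053]), 'joint_velocities': array([ 0.002,  0.   ,  0.   ,  0.001, -0.   ,  0.001, -0.001]), 'effort': array([-0.0000e+00, -8.5126e+01,  6.3800e-01, -4.2599e+01, -4.9000e-02,
        1.9000e-02,  0.0000e+00]), 'tool_pos': array([ 0.237, -0.578,  0.19 ]), 'orientation': array([ 0.981,  0.194, -0.   , -0.001]), 'wrist_force': array([0.155, 1.3  , 0.728]), 'ft_torque': array([ 0.025, -0.052,  0.015]), 'grip_force': np.float64(0.0), 'opening': np.float64(0.094)} 0.019
top 409.6406900747314 409.6406900747314 319.84665825809105 198.489714466725 [[-0.014, 0.985, -0.172, 0.304], [-1.0, -0.014, -0.002, 0.083], [-0.005, 0.172, 0.985, 1.383], [0.0, 0.0, 0.0, 1.0]] ['frame', 'fx', 'fy', 'cx', 'cy', 'cam_to_world']
crank [(0.71, [396.0, 170.0, 409.0, 213.0])]
crank_knob [(0.57, [396.0, 167.0, 408.0, 213.0])]
grip_boss [(0.69, [397.0, 172.0, 406.0, 212.0])]
maker [(0.94, [271.0, 168.0, 329.0, 226.0]), (0.89, [424.0, 189.0, 491.0, 244.0]), (0.83, [358.0, 230.0, 417.0, 288.0]), (0.55, [225.0, 252.0, 284.0,
[... 318 characters left out ...]
0.314, 0.865], [0.992, 0.12, -0.036, 0.045], [-0.004, 0.316, 0.949, 1.189], [0.0, 0.0, 0.0, 1.0]] ['frame', 'fx', 'fy', 'cx', 'cy', 'cam_to_world']
crank [(0.85, [213.0, 212.0, 235.0, 258.0]), (0.68, [429.0, 145.0, 474.0, 194.0])]
crank_knob [(0.81, [212.0, 211.0, 233.0, 255.0])]
grip_boss [(0.73, [431.0, 142.0, 473.0, 197.0])]
maker [(0.93, [311.0, 160.0, 386.0, 242.0]), (0.8, [198.0, 113.0, 268.0, 186.0]), (0.71, [112.0, 166.0, 199.0, 243.0]), (0.6, [353.0, 74.0, 418.0, 149.0])]
tub [(0.59, [288.0, 281.0, 336.0, 326.0])]
carton [(0.62, [407.0, 221.0, 461.0, 272.0])]
jar [(0.69, [150.0, 279.0, 190.0, 302.0]), (0.33, [314.0, 162.0, 385.0, 240.0])]
flask [(0.71, [431.0, 148.0, 474.0, 195.0])]
```

```bash
python3 - <<'E'
import cv2
a=cv2.imread("pics/top0.png")[100:330,180:500];b=cv2.imread("pics/side0.png")[60:340,100:490]
cv2.imwrite("pics/a.png",cv2.resize(a,None,fx=2.5,fy=2.5,interpolation=2));cv2.imwrite("pics/b.png",cv2.resize(b,None,fx=2.05,fy=2.05,interpolation=2))
E
```

```text
(no output)
```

View pics/a.png

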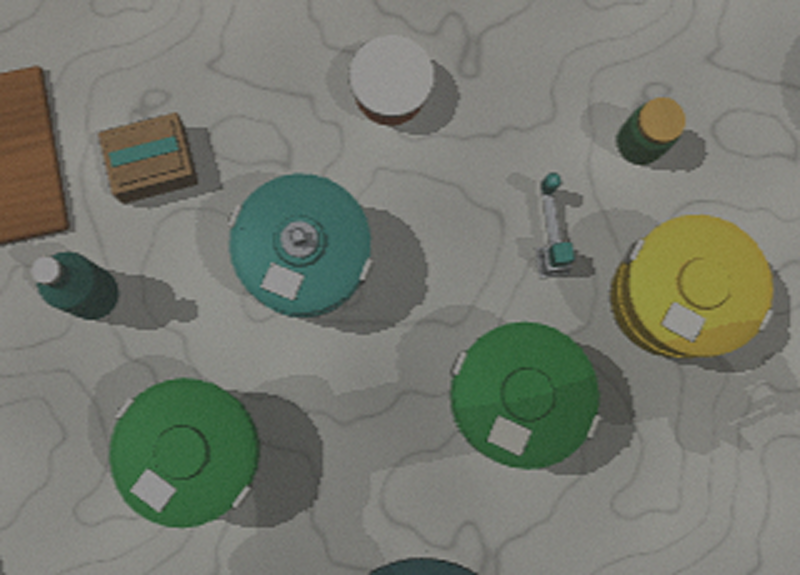

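View pics/b.png

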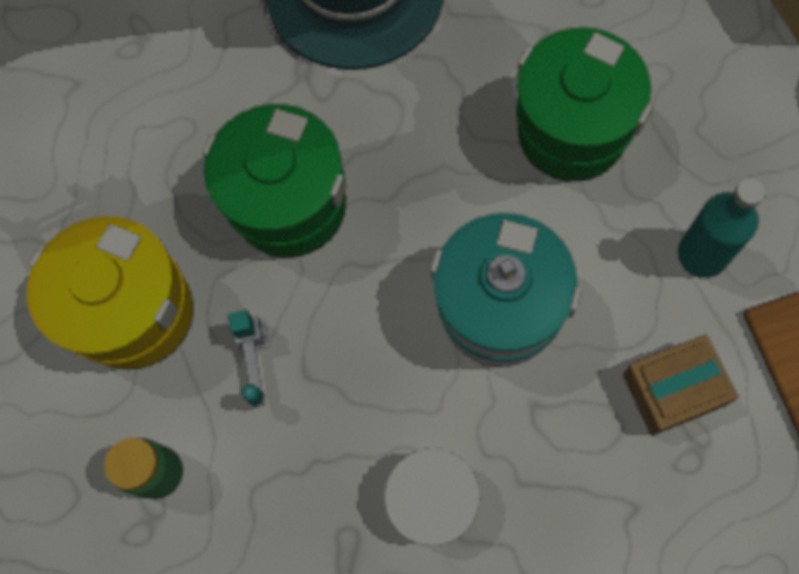

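The top view shows the crank with its boss at about (405,201) and its knob at about (401,172). The teal maker's drive is at about (299,193). Green and yellow look-alikes stand nearby.

```bash
cat > h.py <<'E'
import numpy as np
from station import *
from scipy.spatial.transform import Rotation as R
def atz(s,u,v,z,T=None):
    T=np.array(s["cam_to_world"]) if T is None else T
    d=T[:3,:3]@[(u-s["cx"])/s["fx"],-(v-s["cy"])/s["fy"],-1];p=T[:3,3]
    return p+d*(z-p[2])/d[2]
def wristT(s,o):
    T=np.eye(4);T[:3,:3]=R.from_quat(o["orientation"]).as_matrix();T[:3,3]=o["tool_pos"]
    return T@np.array(s["T_tool_cam"])
E
python3 - <<'E'
from h import *
t=snapshot("top");s=snapshot("side")
for n,z,a,b in(("boss",.078,(404.8,200.8),(217.1,217.1)),("knob",.084,(400.8,172.4),(222.9,251.2)),("drive",.185,(299.2,193.2),(347.3,189.8))):
    print(n,atz(t,*a,z).round(4),atz(s,*b,z).round(4))
o=observe();print(R.from_quat(o["orientation"]).as_matrix().round(3).tolist(),np.array(snapshot("wrist")["T_tool_cam"]).round(3).tolist())
# bystander/lookalike centres
for n,z in(("maker",.134),("tub",.07),("carton",.067),("jar",.11),("flask",.22)):
    for d in outline_of(n,"top"):
        e=d["extent"];print(n,round(d["score"],2),atz(t,(e[0]+e[2])/2,(e[1]+e[3])/2,z/2).round(3))
E
```

```text
boss [ 0.5207 -0.1882  0.078 ] [ 0.5256 -0.1861  0.078 ]
knob [ 0.6135 -0.1786  0.084 ] [ 0.6183 -0.175   0.084 ]
drive [0.5305 0.1467 0.185 ] [0.5299 0.1485 0.185 ]
[[0.925, 0.38, -0.0], [0.38, -0.925, 0.0], [-0.0, -0.0, -1.0]] [[0.0, 0.97, 0.244, 0.07], [1.0, -0.001, 0.001, 0.0], [0.001, 0.244, -0.97, -0.193], [0.0, 0.0, 0.0, 1.0]]
maker 0.69 [0.27  0.296 0.067]
maker 0.65 [ 0.474 -0.355  0.067]
maker 0.61 [ 0.336 -0.132  0.067]
maker 0.55 [0.546 0.154 0.067]
tub 0.97 [0.772 0.018 0.035]
tub 0.38 [0.556 0.158 0.035]
carton 0.68 [0.659 0.357 0.034]
jar 0.79 [ 0.687 -0.32   0.055]
flask 0.61 [0.486 0.434 0.11 ]
```

Request:
{"op": "move_arm", "data": {
  "series": [
    [[1,0,0,-0.45,0,0,0],[1,0,0,-0.45,0,0,0],[1,0.4,-0.25,0,0,0,0],[1,0.4,-0.25,0,0,0,0],[1,0.4,-0.25,0,0,0,0],[1,0.4,-0.25,0,0,0,0],[1,0.4,-0.25,0,0,0,0],[1,0.4,-0.25,0,0,0,0],[1,0.4,-0.25,0,0,0,0],[1,0.4,-0.25,0,0,0,0]]
  ]
}}

```text
t: 2.3
tool_pos: [0.4583, -0.2698, 0.2812]
orientation: [0.981, 0.194, 0.0, 0.0]
wrist_force: [0.4, -1.3, -0.7]
opening: 0.094
grip_force: 0.0
```

Request:
{"op": "move_arm", "data": {
  "series": [
    [[1,0.4,-0.25,0,0,0,0],[1,0.4,-0.25,0,0,0,0],[1,0,0,0,0,0,0.133],[1,0,0,0,0,0,0.133],[1,0,0,0,0,0,0],[1,0,0,0,0,0,0]]
  ]
}}

```text
t: 2.9
tool_pos: [0.5124, -0.1949, 0.281]
orientation: [0.998, 0.058, -0.0, 0.0]
wrist_force: [0.4, 0.4, 0.3]
opening: 0.0938
grip_force: 0.0
```

```bash
python3 - <<'E'
from h import *
import cv2
o=observe();s=snapshot("wrist");print(o["t"],o["tool_pos"],R.from_quat(o["orientation"]).as_matrix().round(4).tolist())
f=s["frame"];cv2.imwrite("pics/w1.png",f[:,:,::-1])
np.savez("w1.npz",T=wristT(s,o),k=[s[k] for k in("fx","fy","cx","cy")])
for n in("crank","crank_knob","grip_boss"):print(n,[(round(d["score"],2),np.round(d["extent"]).tolist()) for d in outline_of(n,"wrist")])
E
```

```text
2.9 [ 0.51241602 -0.19494331  0.28096352] [[0.9934, 0.1151, -0.0001], [0.1151, -0.9934, -0.0], [-0.0001, 0.0, -1.0]]
crank [(0.94, [306.0, 90.0, 339.0, 181.0])]
crank_knob [(0.92, [306.0, 90.0, 335.0, 180.0])]
grip_boss [(0.92, [307.0, 86.0, 334.0, 180.0])]
```

View pics/w1.png

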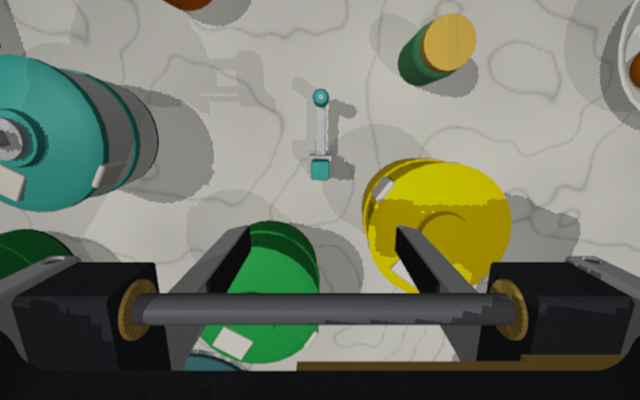

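The wrist view shows the boss top at about (320,170) and the knob at (321,97), aligned with the tool. I'll segment the teal for exact centres.

```bash
python3 - <<'E'
from h import *
import cv2
z=np.load("w1.npz");s=dict(zip(("fx","fy","cx","cy"),z["k"]));T=z["T"]
f=cv2.imread("pics/w1.png");h=cv2.cvtColor(f,cv2.COLOR_BGR2HSV)
m=cv2.inRange(h,(80,90,60),(100,255,255))
n,l,st,c=cv2.connectedComponentsWithStats(m)
for i in range(1,n):
    if st[i,4]>60 and 280<c[i][0]<360 and c[i][1]<200:
        x,y,w,hh,_=st[i];print(st[i],c[i].round(1)); 
        print(atz(s,*c[i],.078,T).round(4),atz(s,*c[i],.084,T).round(4),atz(s,*c[i],.07,T).round(4))
print(f[155:185:2,320].tolist())
E
```

```text
[313  89  15  17 182] [320.3  97.3]
[ 0.6172 -0.18    0.078 ] [ 0.6167 -0.1801  0.084 ] [ 0.6179 -0.1798  0.07  ]
[311 160  18  20 342] [319.7 169.3]
[ 0.5253 -0.1896  0.078 ] [ 0.5262 -0.1895  0.084 ] [ 0.5242 -0.1896  0.07  ]
[[133, 132, 132], [159, 158, 157], [81, 84, 63], [93, 102, 34], [140, 150, 61], [141, 152, 64], [139, 151, 60], [138, 149, 59], [138, 149, 59], [137, 148, 59], [136, 147, 57], [136, 147, 56], [121, 130, 87], [169, 176, 179], [174, 182, 183]]
```

Request:
{"op": "move_arm", "data": {
  "series": [
    [[0.2,0.12,-0.042,0.3,0,0,0],[0.2,0,0,0.4,0,0,0],[0.2,0,0,0.4,0,0,0],[0.2,0,0,0.4,0,0,0],[0.2,0,0,0.3,0,0,0],[0.2,0,0,0.2,0,0,0],[0.2,0,0,0.15,0,0,0],[0.2,0,0,0,0,0,0],[0.2,0,0,0,0,0,0]]
  ]
}}

```text
t: 4.0
tool_pos: [0.5243, -0.1895, 0.0666]
orientation: [0.998, 0.056, 0.0, 0.0]
wrist_force: [1.0, 0.7, 0.7]
opening: 0.0563
grip_force: 0.0
```

Request:
{"op": "move_arm", "data": {
  "series": [
    [[-1,0,0,0,0,0,0],[-1,0,0,0,0,0,0],[-1,0,0,0,0,0,0],[-1,0,0,0,0,0,0],[-1,0,0,0,0,0,0],[-1,0,0,0,0,0,0],[-1,0,0,0,0,0,0],[-1,0,0,0,0,0,0]]
  ],
  "force": 45
}}

```text
t: 4.8
tool_pos: [0.5239, -0.1893, 0.0659]
orientation: [0.998, 0.056, -0.0, -0.0]
wrist_force: [-0.4, -0.4, 0.7]
opening: 0.0003
grip_force: 0.0
```

Fingers closed on nothing, so I'll look.

```bash
python3 - <<'E'
from h import *
import cv2
o=observe();s=snapshot("wrist");t=snapshot("side")
cv2.imwrite("pics/w2.png",np.vstack([s["frame"][:,120:520],cv2.resize(t["frame"][150:300,140:340],(400,300),interpolation=2)])[:,:,::-1][100:])
print(o["opening"],o["grip_force"],o["tool_pos"])
E
```

```text
0.0003083944688043486 0.0 [ 0.52394417 -0.1893212   0.06592412]
```

View pics/w2.png

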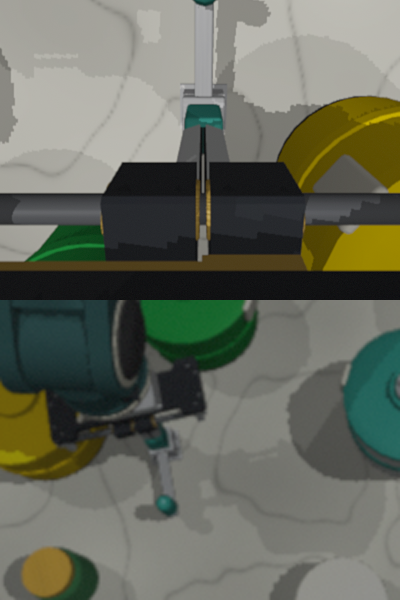

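Teal boss shows just ahead of the closed fingertips, at about (325,215) in the wrist frame. I'll measure it.

```bash
python3 - <<'E'
from h import *
import cv2
o=observe();s=snapshot("wrist");T=wristT(s,o);f=s["frame"]
m=cv2.inRange(cv2.cvtColor(f,cv2.COLOR_RGB2HSV),(80,90,40),(100,255,255))
n,l,st,c=cv2.connectedComponentsWithStats(m)
for i in range(1,n):
    if st[i,4]>60 and 250<c[i][0]<400:
        print(st[i],c[i].round(1),[atz(s,*c[i],z,T).round(4).tolist() for z in(.058,.078,.084)])
        x,y,w,h,_=st[i];print("top edge",atz(s,c[i][0],y,.078,T).round(4),"bot",atz(s,c[i][0],y+h,.078,T).round(4))
# where TCP/tips project
Ti=np.linalg.inv(T)
for p in(o["tool_pos"],o["tool_pos"]-[0,0,.019]):
    q=Ti[:3,:3]@p+Ti[:3,3];print("proj",s["cx"]+s["fx"]*q[0]/-q[2],s["cy"]+s["fy"]*q[1]/q[2])
for r in range(196,260,4):print(r,f[r,300:352:6].tolist())
E
```

```text
[ 307   63   36   42 1101] [324.4  83.7] [[0.62, -0.18, 0.058], [0.6174, -0.1802, 0.078], [0.6166, -0.1803, 0.084]]
top edge [ 0.6283 -0.179   0.078 ] bot [ 0.6057 -0.1816  0.078 ]
[305 205  38  24 762] [323.4 215.9] [[0.5317, -0.1893, 0.058], [0.5379, -0.1886, 0.078], [0.5397, -0.1884, 0.084]]
top edge [ 0.5452 -0.1878  0.078 ] bot [ 0.5291 -0.1896  0.078 ]
proj 322.0976119961707 229.96574423714065
proj 322.1678309218078 221.38630033393449
196 [[161, 160, 160], [95, 96, 97], [94, 94, 95], [123, 123, 124], [131, 131, 132], [124, 125, 126], [91, 92, 92], [95, 95, 95], [124, 122, 116]]
200 [[160, 161, 160], [165, 166, 167], [164, 164, 166], [163, 164, 165], [163, 164, 164], [162, 162, 163], [161, 161, 162], [161, 162, 162], [123, 122, 115]]
204 [[162, 161, 161], [168, 168, 170], [80, 95, 92], [80, 96, 94], [80, 96, 93], [80, 95, 93], [107, 119, 118], [180, 180, 181], [123, 122, 115]]
208 [[164, 164, 163], [132, 141, 140], [26, 73, 67], [28, 74, 67], [26, 73, 65], [25, 72, 65], [25, 71, 64], [141, 141, 142], [123, 122, 116]]
212 [[165, 165, 163], [74, 91, 88], [28, 75, 69], [28, 75, 68]
[... 881 characters left out ...]
, 84, 84], [121, 120, 114]]
240 [[165, 163, 156], [85, 86, 85], [87, 87, 87], [87, 88, 87], [13, 16, 16], [86, 86, 86], [86, 86, 86], [85, 86, 85], [122, 121, 114]]
244 [[122, 121, 117], [86, 87, 85], [86, 87, 86], [85, 87, 86], [14, 18, 18], [85, 86, 85], [85, 86, 85], [85, 87, 86], [122, 120, 114]]
248 [[88, 87, 87], [85, 86, 86], [86, 86, 85], [86, 86, 86], [13, 18, 18], [85, 86, 85], [86, 86, 86], [86, 86, 86], [122, 121, 115]]
252 [[82, 82, 83], [85, 86, 85], [86, 87, 86], [85, 86, 86], [16, 20, 18], [86, 87, 86], [85, 85, 85], [85, 86, 85], [117, 117, 111]]
256 [[84, 84, 85], [86, 87, 87], [91, 92, 90], [83, 83, 83], [32, 31, 30], [86, 85, 86], [86, 86, 86], [86, 87, 86], [98, 98, 95]]
```

Request:
{"op": "move_arm", "data": {
  "series": [
    [[0.0,0,0,0,0,0,0],[0.0,0,0,0,0,0,0],[0.0,0,0,0,0,0,0],[0.0,0,0,0,0,0,0],[0.0,0,0,0,0,0,0]]
  ]
}}

```text
t: 5.45
tool_pos: [0.5239, -0.1893, 0.0659]
orientation: [0.998, 0.056, -0.0, -0.0]
wrist_force: [-0.0, -0.3, 0.5]
opening: 0.0369
grip_force: 0.0
```

```bash
python3 - <<'E'
from h import *
import cv2
o=observe();s=snapshot("wrist");T=wristT(s,o);f=s["frame"][:,:,::-1].copy();Ti=np.linalg.inv(T)
Rm=R.from_quat(o["orientation"]).as_matrix()
print(o["opening"],o["tool_pos"])
g=cv2.resize(f[150:350,160:480],None,fx=2.5,fy=2.5,interpolation=2)
for zt,col in((.019,(0,0,255)),(-.012,(255,0,255))):
  for x in(-.008,.008):
    for y in(-1,1):
      p=o["tool_pos"]+Rm@[x,y*o["opening"]/2,zt];q=Ti[:3,:3]@p+Ti[:3,3]
      u,v=s["cx"]+s["fx"]*q[0]/-q[2],s["cy"]+s["fy"]*q[1]/q[2]
      cv2.circle(g,(int((u-160)*2.5),int((v-150)*2.5)),3,col,-1)
cv2.imwrite("pics/w3.png",g)
E
```

```text
0.03692705923811162 [ 0.52392586 -0.18932012  0.06592775]
```

View pics/w3.png

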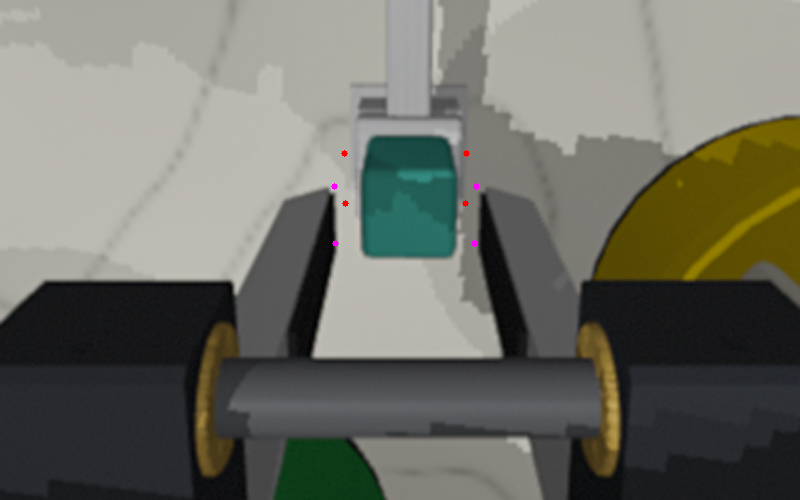

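The fingertips actually project about 30 mm higher than tcp_to_tips says. They sit level with the boss top (magenta dots), so I'll lower a further 27 mm.

Request:
{"op": "move_arm", "data": {
  "series": [
    [[0.0,0,0,0.09,0,0,0],[0.0,0,0,0.09,0,0,0],[0.0,0,0,0.09,0,0,0],[0.0,0,0,0,0,0,0]]
  ]
}}

```text
t: 5.9
tool_pos: [0.523, -0.189, 0.0372]
orientation: [0.998, 0.056, -0.001, -0.001]
wrist_force: [-0.5, -0.5, 1.0]
opening: 0.0472
grip_force: 0.0
```

Request:
{"op": "move_arm", "data": {
  "series": [
    [[-1,0,0,0,0,0,0],[-1,0,0,0,0,0,0],[-1,0,0,0,0,0,0],[-1,0,0,0,0,0,0],[-1,0,0,0,0,0,0],[-1,0,0,0,0,0,0]]
  ]
}}

```text
t: 6.5
tool_pos: [0.5241, -0.1894, 0.0392]
orientation: [0.998, 0.056, 0.0, 0.0]
wrist_force: [-1.3, -0.3, 3.5]
opening: 0.0259
grip_force: 45.0
```

Request:
{"op": "move_arm", "data": {
  "series": [
    [[-1,0,0,-0.2,0,0,0],[-1,0,0,-0.4,0,0,0],[-1,0,0,-0.4,0,0,0],[-1,0,0,-0.4,0,0,0],[-1,0,0,-0.4,0,0,0],[-1,0,0,-0.4,0,0,0],[-1,0,0,-0.4,0,0,0],[-1,0,0,0,0,0,0]]
  ]
}}

```text
t: 7.3
tool_pos: [0.5256, -0.1897, 0.3039]
orientation: [0.998, 0.056, 0.003, 0.001]
wrist_force: [0.6, 0.4, -3.0]
opening: 0.0257
grip_force: 45.0
```

Request:
{"op": "move_arm", "data": {
  "series": [
    [[-1,0.05,-0.35,0,0,0,0],[-1,0.05,-0.35,0,0,0,0],[-1,0.05,-0.35,0,0,0,0],[-1,0.05,-0.35,0,0,0,0],[-1,0.05,-0.35,0,0,0,0],[-1,0.05,-0.35,0,0,0,0],[-1,0.03,-0.3,0,0,0,0],[-1,0,0,0,0,0,0],[-1,0,0,0,0,0,0]]
  ]
}}

```text
t: 8.2
tool_pos: [0.5297, 0.053, 0.2981]
orientation: [0.998, 0.056, -0.001, 0.0]
wrist_force: [0.2, -0.4, -2.4]
opening: 0.0256
grip_force: 45.0
```

```bash
python3 - <<'E'
from h import *
import cv2
o=observe();s=snapshot("wrist");T=wristT(s,o);f=s["frame"][:,:,::-1]
print({k:np.round(o[k],4).tolist() for k in("t","tool_pos","orientation","wrist_force","ft_torque","opening")})
np.savez("w4.npz",T=T,k=[s[k] for k in("fx","fy","cx","cy")],f=f)
Ti=np.linalg.inv(T);q=Ti[:3,:3]@[.530,.1475,.185]+Ti[:3,3]
u,v=int(s["cx"]+s["fx"]*q[0]/-q[2]),int(s["cy"]+s["fy"]*q[1]/q[2]);print(u,v)
g=cv2.resize(f[max(v-40,0):v+40,max(u-40,0):u+40],(560,560),interpolation=cv2.INTER_CUBIC)
cv2.imwrite("pics/w4.png",np.hstack([g,cv2.resize(f[0:400,220:460],(240,400))[:, :] if 0 else cv2.copyMakeBorder(f[0:400,220:460],0,160,0,0,0)]))
E
```

```text
{'t': 8.2, 'tool_pos': [0.5297, 0.053, 0.2981], 'orientation': [0.9984, 0.0562, -0.0006, 0.0], 'wrist_force': [0.1903, -0.3646, -2.4127], 'ft_torque': [-0.0688, 0.0185, -0.0195], 'opening': 0.0256}
233 183
```

View pics/w4.png

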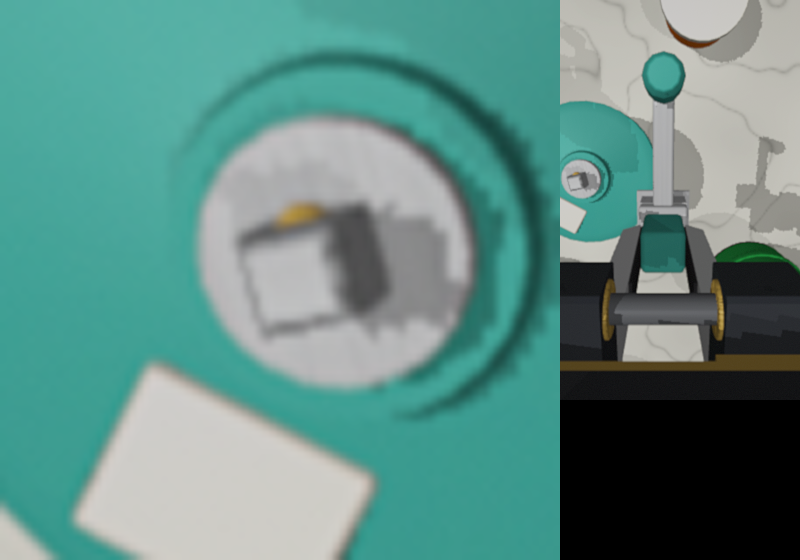

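```bash
python3 - <<'E'
from h import *
z=np.load("w4.npz");s=dict(zip(("fx","fy","cx","cy"),z["k"]));T=z["T"]
P=lambda x,y,h:atz(s,193+x/7,143+y/7,h,T)[:2]
def ang(a,b,h):
    d=P(*b,h)-P(*a,h);return round((np.degrees(np.arctan2(d[1],d[0]))+45)%90-45,1),round(np.linalg.norm(d)*1000,1)
for h in(.185,.18):print(h,"left",ang((265,335),(238,240),h),"bottom",ang((265,335),(338,319),h),"light-top",ang((240,245),(325,225),h),"light-right",ang((340,315),(325,225),h))
print("right",ang((385,300),(366,205),.165),"toolyaw",np.degrees(2*0.0562))
for c in((285,278),(292,275)):print(P(*c,.185))
print("shoulder",P(335,252,.160), P((198+472)/2,(116+388)/2,.160))
k=atz(s,220+ (664-560),70,.0,T)
# knob top in held crank: z = tool z -.039+.084
o=observe();zz=o["tool_pos"][2]-.039+.084
import cv2
m=cv2.inRange(cv2.cvtColor(z["f"],cv2.COLOR_BGR2HSV),(80,90,40),(100,255,255));n,l,st,c=cv2.connectedComponentsWithStats(m)
Rm=R.from_quat(o["orientation"]).as_matrix()
for i in range(1,n):
    if st[i,4]>60 and 290<c[i][0]<360 and c[i][1]<290:print(st[i],(Rm.T@(atz(s,*c[i],zz,T)-o["tool_pos"])).round(4),(Rm.T@(atz(s,st[i][0]+st[i][2]/2,st[i][1]+st[i][3]/2,zz-.02,T)-o["tool_pos"])).round(4))
E
```

```text
0.185 left (np.float64(17.8), np.float64(14.9)) bottom (np.float64(18.9), np.float64(11.6)) light-top (np.float64(19.6), np.float64(13.4)) light-right (np.float64(11.9), np.float64(13.9))
0.18 left (np.float64(17.8), np.float64(15.2)) bottom (np.float64(18.9), np.float64(11.8)) light-top (np.float64(19.6), np.float64(13.6)) light-right (np.float64(11.9), np.float64(14.1))
right (np.float64(14.1), np.float64(15.6)) toolyaw 6.440045617270453
[0.53089693 0.14770253]
[0.53147875 0.14666743]
shoulder [0.53052729 0.14688811] [0.53052729 0.14688811]
[ 302   52   43   51 1612] [ 0.0927 -0.0003 -0.0451] [ 0.0952 -0.0002 -0.0251]
[ 300  215   46   57 2446] [ 0.0085 -0.0005 -0.045 ] [ 0.0003 -0.0002 -0.025 ]
```

Request:
{"op": "move_arm", "data": {
  "series": [
    [[-1,0.04,-0.31,0,0,0,0],[-1,0.04,-0.31,0,0,0,0],[-1,0.043,-0.315,0,0,0,0],[-1,0,0,0,0,0,-0.092],[-1,0,0,0,0,0,-0.092],[-1,0,0,0.3,0,0,0],[-1,0,0,0.3,0,0,0],[-1,0,0,0,0,0,0],[-1,0,0,0,0,0,0],[-1,0,0,0,0,0,0]]
  ]
}}

```text
t: 9.25
tool_pos: [0.5327, 0.1469, 0.2405]
orientation: [0.989, 0.151, 0.001, -0.0]
wrist_force: [0.0, -0.5, -2.4]
opening: 0.0257
grip_force: 45.0
```

```bash
python3 - <<'E'
from h import *
import cv2
o=observe();Rm=R.from_quat(o["orientation"]).as_matrix()
print({k:np.round(o[k],4).tolist() for k in("t","tool_pos","wrist_force","ft_torque","opening")},"yaw",np.degrees(np.arctan2(Rm[1,0],Rm[0,0])),"z",Rm[:,2].round(4))
t=snapshot("top");s=snapshot("side")
g=lambda f,u,v:cv2.resize(f[v-35:v+35,u-35:u+35],(400,400),interpolation=cv2.INTER_CUBIC)
cv2.imwrite("pics/c5.png",np.hstack([g(t["frame"],299,190),g(s["frame"],347,195)])[:,:,::-1])
E
```

```text
{'t': 9.25, 'tool_pos': [0.5327, 0.1469, 0.2405], 'wrist_force': [0.0129, -0.5181, -2.4065], 'ft_torque': [-0.0219, 0.0502, -0.0194], 'opening': 0.0257} yaw 17.373142531537972 z [ 1.7e-03  4.0e-04 -1.0e+00]
```

Request:
{"op": "move_arm", "data": {
  "series": [
    [[-1,-0.01,0,0.05,0,0,0],[-1,0,0,0.05,0,0,0],[-1,0,0,0.03,0,0,0],[-1,0,0,0.03,0,0,0],[-1,0,0,0.02,0,0,0],[-1,0,0,0,0,0,0]]
  ]
}}

```text
t: 9.95
tool_pos: [0.5309, 0.1468, 0.2206]
orientation: [0.988, 0.151, -0.0, -0.0]
wrist_force: [0.4, -0.2, -2.2]
opening: 0.0258
grip_force: 45.0
```

Request:
{"op": "move_arm", "data": {
  "series": [
    [[-1,0,0,0.015,0,0,0],[-1,0,0,0.015,0,0,0],[-1,0,0,0,0,0,0]]
  ]
}}

```text
t: 10.25
tool_pos: [0.531, 0.1473, 0.2179]
orientation: [0.988, 0.152, 0.0, -0.0]
wrist_force: [0.1, 2.4, -2.8]
opening: 0.026
grip_force: 45.0
```

Request:
{"op": "move_arm", "data": {
  "series": [
    [[-1,0,-0.004,0.015,0,0,0],[-1,0,0,0.015,0,0,0],[-1,0,0,0,0,0,0]]
  ]
}}

```text
t: 10.55
tool_pos: [0.5308, 0.1473, 0.2147]
orientation: [0.988, 0.151, -0.0, -0.0]
wrist_force: [0.1, 2.6, -3.9]
opening: 0.0256
grip_force: 45.0
```

Request:
{"op": "move_arm", "data": {
  "series": [
    [[-1,0,0,0.015,0,0,0],[-1,0,0,0.015,0,0,0],[-1,0,0,0,0,0,0]]
  ]
}}

```text
t: 10.85
tool_pos: [0.531, 0.1474, 0.2119]
orientation: [0.988, 0.151, 0.0, -0.0]
wrist_force: [0.7, 3.9, -1.8]
opening: 0.0254
grip_force: 45.0
```

Request:
{"op": "move_arm", "data": {
  "series": [
    [[-1,0,-0.004,0.015,0,0,0],[-1,0,0,0.015,0,0,0],[-1,0,0,0,0,0,0]]
  ]
}}

```text
t: 11.15
tool_pos: [0.5311, 0.1476, 0.2088]
orientation: [0.988, 0.151, 0.0, -0.0]
wrist_force: [4.8, 3.0, -3.2]
opening: 0.0258
grip_force: 45.0
```

Request:
{"op": "move_arm", "data": {
  "series": [
    [[-1,0,0,0.015,0,0,0],[-1,0,0,0.015,0,0,0],[-1,0,0,0,0,0,0]]
  ]
}}

```text
t: 11.45
tool_pos: [0.5311, 0.1475, 0.2058]
orientation: [0.988, 0.151, 0.0, -0.0]
wrist_force: [5.3, 3.8, -2.7]
opening: 0.0261
grip_force: 45.0
```

```bash
python3 - <<'E'
from h import *
o=observe();print({k:np.round(o[k],4).tolist() for k in("t","tool_pos","orientation","wrist_force","ft_torque")})
E
```

```text
{'t': 11.45, 'tool_pos': [0.5311, 0.1475, 0.2058], 'orientation': [0.9885, 0.1513, 0.0003, -0.0001], 'wrist_force': [5.2667, 3.8472, -2.7324], 'ft_torque': [0.955, -1.5299, 0.0331]}
```

Request:
{"op": "move_arm", "data": {
  "series": [
    [[-1,0,0,0.015,0,0,0],[-1,0,0,0.015,0,0,0],[-1,0,0,0,0,0,0]]
  ]
}}

```text
t: 11.75
tool_pos: [0.5309, 0.1475, 0.2026]
orientation: [0.988, 0.151, 0.0, -0.0]
wrist_force: [5.0, 3.5, -6.2]
opening: 0.0257
grip_force: 45.0
```

Request:
{"op": "move_arm", "data": {
  "series": [
    [[-1,0,0,0.015,0,0,0],[-1,0,0,0.015,0,0,0],[-1,0,0,0,0,0,0]]
  ]
}}

```text
t: 12.05
tool_pos: [0.5306, 0.1474, 0.1996]
orientation: [0.988, 0.151, -0.0, 0.0]
wrist_force: [3.9, 2.0, -5.0]
opening: 0.0253
grip_force: 45.0
```

Request:
{"op": "move_arm", "data": {
  "series": [
    [[-1,0,0,0.01,0,0,0],[-1,0,0,0.01,0,0,0],[-1,0,0,0,0,0,0]]
  ]
}}

```text
t: 12.35
tool_pos: [0.5309, 0.1475, 0.1991]
orientation: [0.988, 0.151, 0.0, 0.0]
wrist_force: [-4.5, -1.9, 16.4]
opening: 0.0256
grip_force: 45.0
```

Request:
{"op": "move_arm", "data": {
  "series": [
    [[-1,0,0,0.01,0,0,0],[-1,0,0,0,0,0,0],[-1,0,0,0,0,0,0]]
  ]
}}

```text
t: 12.65
tool_pos: [0.5311, 0.1476, 0.199]
orientation: [0.988, 0.151, 0.001, 0.0]
wrist_force: [-8.0, -2.9, 30.6]
opening: 0.026
grip_force: 45.0
```

Request:
{"op": "move_arm", "data": {
  "series": [
    [[-1,0,0,-0.02,0,0,0],[-1,0,0,0,0,0,0],[0.2,0,0,0,0,0,0],[0.2,0,0,0,0,0,0],[0.2,0,0,0,0,0,0],[0.2,0,0,0,0,0,0]]
  ]
}}

```text
t: 13.25
tool_pos: [0.5307, 0.1475, 0.1988]
orientation: [0.988, 0.151, -0.0, 0.0]
wrist_force: [0.3, -0.8, -0.8]
opening: 0.0541
grip_force: 0.0
```

Request:
{"op": "move_arm", "data": {
  "series": [
    [[0.2,0,0,-0.2,0,0,0],[0.2,0,0,-0.3,0,0,0],[0.2,0,0,-0.3,0,0,0],[0.2,0,0,-0.3,0,0,0],[0.2,0,0,-0.3,0,0,0],[0.2,0,0,-0.3,0,0,0],[0.2,0,0,0,0,0,0],[0.2,0,0,0,0,0,0]]
  ]
}}

```text
t: 14.05
tool_pos: [0.5308, 0.1476, 0.3689]
orientation: [0.988, 0.151, 0.0, 0.0]
wrist_force: [-0.0, 0.2, -1.0]
opening: 0.0559
grip_force: 0.0
```

```bash
python3 - <<'E'
from h import *
import cv2
o=observe();s=snapshot("wrist");T=wristT(s,o);f=s["frame"][:,:,::-1]
print({k:np.round(o[k],4).tolist() for k in("t","joints","tool_pos","orientation","wrist_force","opening")})
t=snapshot("side")
cv2.imwrite("pics/w5.png",np.hstack([f[0:400,140:500],cv2.resize(t["frame"][140:250,290:400],(400,400))[:,:,::-1]]))
m=cv2.inRange(cv2.cvtColor(f,cv2.COLOR_BGR2HSV),(80,90,40),(100,255,255))
Rm=R.from_quat(o["orientation"]).as_matrix()
n,l,st,c=cv2.connectedComponentsWithStats(m)
for i in range(1,n):
    if st[i,4]>60 and 250<c[i][0]<390 and c[i][1]<290:
        p=atz(s,*c[i],.24,T);print(st[i],c[i].round(1),p.round(4),(Rm.T@(p-o["tool_pos"])).round(4))
E
```

```text
{'t': 14.05, 'joints': [0.1148, 0.2022, -0.5267, 1.5283, 0.1021, 1.4382, -1.6834], 'tool_pos': [0.5308, 0.1476, 0.3689], 'orientation': [0.9885, 0.1514, 0.0002, 0.0], 'wrist_force': [-0.0322, 0.1823, -0.9589], 'opening': 0.0559}
[314  93  19  21 277] [322.9 102.8] [0.6204 0.1753 0.24  ] [0.0937 0.0004 0.129 ]
[ 264  115  118  116 8812] [324.5 172.1] [0.5514 0.1518 0.24  ] [0.0208 0.0021 0.1289]
```

View pics/w5.png

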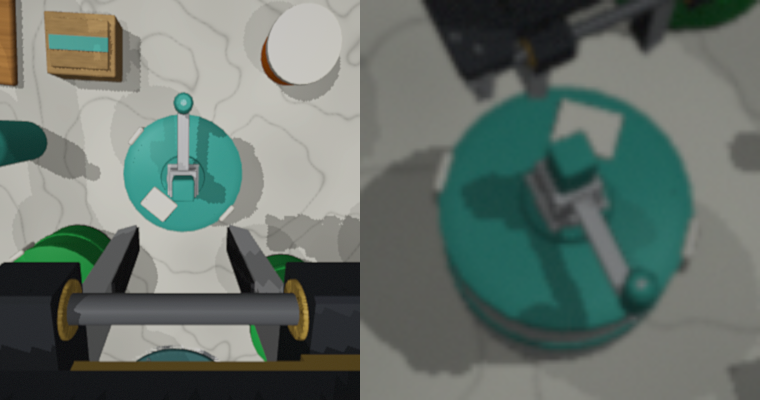

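Crank sits fitted on the maker, with the knob 94 mm along tool x. Joint 7 would run out of range during the turn, so I'll flip the gripper a half turn first.

Request:
{"op": "move_arm", "data": {
  "series": [
    [[0.0,0,0,0,0,0,-0.14],[0.0,0,0,0,0,0,-0.14],[0.0,0,0,0,0,0,-0.14],[0.0,0,0,0,0,0,-0.14],[0.0,0,0,0,0,0,-0.14],[0.0,0,0,0,0,0,-0.14],[0.0,0,0,0,0,0,-0.14],[0.0,0,0,0,0,0,-0.14],[0.0,0,0,0,0,0,-0.14],[0.0,0,0,0,0,0,-0.14]]
  ]
}}

```text
t: 15.15
tool_pos: [0.5304, 0.1474, 0.3679]
orientation: [0.631, 0.776, -0.001, -0.001]
wrist_force: [0.5, 0.9, 1.2]
opening: 0.047
grip_force: 0.0
```

Request:
{"op": "move_arm", "data": {
  "series": [
    [[0.0,0,0,0,0,0,-0.14],[0.0,0,0,0,0,0,-0.14],[0.0,0,0,0,0,0,-0.14],[0.0,0,0,0,0,0,-0.14],[0.0,0,0,0,0,0,-0.14],[0.0,0,0,0,0,0,-0.14],[0.0,0,0,0,0,0,-0.14],[0.0,0,0,0,0,0,-0.14],[0.0,0,0,0,0,0,-0.14],[0.0,0,0,0,0,0,-0.14]]
  ]
}}

```text
t: 16.15
tool_pos: [0.5304, 0.1474, 0.3679]
orientation: [-0.05, 0.999, -0.0, -0.001]
wrist_force: [-0.4, -0.3, -0.7]
opening: 0.0469
grip_force: 0.0
```

Request:
{"op": "move_arm", "data": {
  "series": [
    [[0.0,0,0,0,0,0,-0.14],[0.0,0,0,0,0,0,-0.06],[0.0,-0.3,0,0,0,0,0],[0.0,-0.34,0,0,0,0,0],[0.0,-0.3,0,0,0,0,0],[0.0,0,0,0,0,0,0],[0.0,0,0,0,0,0,0]]
  ]
}}

```text
t: 16.85
tool_pos: [0.6201, 0.1762, 0.3675]
orientation: [-0.152, 0.988, 0.0, -0.001]
wrist_force: [0.4, 0.6, -0.8]
opening: 0.0467
grip_force: 0.0
```

```bash
python3 - <<'E'
from h import *
o=observe();Rm=R.from_quat(o["orientation"]).as_matrix()
print({k:np.round(o[k],4).tolist() for k in("t","joints","tool_pos","opening")},Rm.round(4).tolist())
for k in((.6208,.1756,0),):print((Rm.T@(np.array(k)-o["tool_pos"])).round(4))
E
```

```text
{'t': 16.85, 'joints': [0.2599, 0.4877, -0.9064, 1.2795, 0.3762, 1.5495, 1.2813], 'tool_pos': [0.6201, 0.1762, 0.3675], 'opening': 0.0467} [[-0.9538, -0.3004, -0.0024], [-0.3004, 0.9538, 0.0005], [0.0022, 0.0012, -1.0]]
[-0.0013 -0.0013  0.3675]
```

Request:
{"op": "move_arm", "data": {
  "series": [
    [[0.0,0,-0.01,0.4,0,0,0],[0.0,0,0,0.4,0,0,0],[0.0,0,0,0.3,0,0,0],[0.0,0,0,0.2,0,0,0],[0.0,0,0,0.2,0,0,0],[0.0,0,0,0.13,0,0,0],[0.0,0,0,0,0,0,0]]
  ],
  "force": 6
}}

```text
t: 17.55
tool_pos: [0.6197, 0.1741, 0.2048]
orientation: [-0.151, 0.988, -0.0, -0.001]
wrist_force: [1.5, -0.6, 1.1]
opening: 0.0471
grip_force: 0.0
```

Request:
{"op": "move_arm", "data": {
  "series": [
    [[-1,0,0,0,0,0,0],[-1,0,0,0,0,0,0],[-1,0,0,0,0,0,0],[-1,0,0,0,0,0,0],[-1,0,0,0,0,0,0]]
  ],
  "force": 6
}}

```text
t: 18.05
tool_pos: [0.621, 0.1749, 0.2064]
orientation: [-0.151, 0.988, 0.0, 0.0]
wrist_force: [1.8, 0.3, 1.9]
opening: 0.0219
grip_force: 6.0
```

```bash
python3 - <<'E'
from h import *
o=observe();Rm=R.from_quat(o["orientation"]).as_matrix()
print({k:np.round(o[k],4).tolist() for k in("t","joints","tool_pos","opening","wrist_force")},Rm.round(4).tolist())
d=o["tool_pos"][:2]-[.5305,.147];print(np.linalg.norm(d),np.degrees(np.arctan2(d[1],d[0])))
E
```

```text
{'t': 18.05, 'joints': [0.2653, 0.5797, -0.8629, 1.5214, 0.454, 1.2501, 1.2137], 'tool_pos': [0.621, 0.1749, 0.2064], 'opening': 0.0219, 'wrist_force': [1.8238, 0.2517, 1.8825]} [[-0.9542, -0.2993, 0.0008], [-0.2993, 0.9542, 0.0003], [-0.0009, 0.0001, -1.0]]
0.0947411429480457 17.139051753663583
```

Request:
{"op": "move_arm", "data": {
  "series": [
    [[-1,0.005,-0.099,0,0,0,0.1],[-1,0.005,-0.099,0,0,0,0.1],[-1,0.005,-0.099,0,0,0,0.1],[-1,0.005,-0.099,0,0,0,0.1],[-1,0,0,0,0,0,0]]
  ]
}}

```text
t: 18.55
tool_pos: [0.6247, 0.1348, 0.2062]
orientation: [0.059, 0.998, -0.0, 0.0]
wrist_force: [0.1, 1.0, 1.9]
opening: 0.0217
grip_force: 6.0
```

```bash
cat > st.py <<'E'
from h import *
o=observe();Rm=R.from_quat(o["orientation"]).as_matrix()
print({k:np.round(o[k],4).tolist() for k in("t","joints","tool_pos","opening","wrist_force")},"xaxis yaw",np.degrees(np.arctan2(-Rm[1,0],-Rm[0,0])))
d=o["tool_pos"][:2]-[.5305,.147];print(np.linalg.norm(d),np.degrees(np.arctan2(d[1],d[0])))
E
python3 st.py
```

```text
{'t': 18.55, 'joints': [0.2783, 0.5381, -0.7715, 1.5396, 0.3901, 1.2234, 0.8961], 'tool_pos': [0.6247, 0.1348, 0.2062], 'opening': 0.0217, 'wrist_force': [0.1495, 0.9788, 1.8754]} xaxis yaw -6.764743497018064
0.09494660673719156 -7.398446958787715
```

Request:
{"op": "move_arm", "data": {
  "series": [
    [[-1,0.005,-0.099,0,0,0,0.1],[-1,0.005,-0.099,0,0,0,0.1],[-1,0.005,-0.099,0,0,0,0.1],[-1,0.005,-0.099,0,0,0,0.1],[-1,0.005,-0.099,0,0,0,0.1],[-1,0.005,-0.099,0,0,0,0.1],[-1,0,0,0,0,0,0]]
  ]
}}

```text
t: 19.25
tool_pos: [0.5997, 0.0825, 0.2061]
orientation: [0.363, 0.932, -0.0, -0.0]
wrist_force: [-1.7, 2.1, 0.6]
opening: 0.0218
grip_force: 6.0
```

Request:
{"op": "move_arm", "data": {
  "series": [
    [[-1,0.005,-0.099,0,0,0,0.1],[-1,0.005,-0.099,0,0,0,0.1],[-1,0.005,-0.099,0,0,0,0.1],[-1,0.005,-0.099,0,0,0,0.1],[-1,0.005,-0.099,0,0,0,0.1],[-1,0.005,-0.099,0,0,0,0.1],[-1,0.005,-0.099,0,0,0,0.1],[-1,0,0,0,0,0,0],[-1,0,0,0,0,0,0]]
  ]
}}

```text
t: 20.15
tool_pos: [0.5396, 0.0532, 0.2059]
orientation: [0.67, 0.742, -0.0, -0.0]
wrist_force: [0.5, 4.8, -0.9]
opening: 0.0217
grip_force: 6.0
```

```bash
python3 st.py
```

```text
{'t': 20.15, 'joints': [0.2865, 0.2953, -0.5304, 1.7896, 0.1654, 1.1011, -0.1978], 'tool_pos': [0.5396, 0.0532, 0.2059], 'opening': 0.0217, 'wrist_force': [0.4728, 4.7704, -0.8553]} xaxis yaw -84.13192554062785
0.09425363100382779 -84.45906916651764
```

Turned about 101°. Next: release, rise clear and check.

Request:
{"op": "move_arm", "data": {
  "series": [
    [[0.1,0,0,0,0,0,0],[0.1,0,0,0,0,0,0],[0.1,0,0,0,0,0,0],[0.1,0,0,0,0,0,0]]
  ]
}}

```text
t: 20.55
tool_pos: [0.5396, 0.0518, 0.2059]
orientation: [0.673, 0.74, -0.0, -0.0]
wrist_force: [-0.4, -0.2, -1.0]
opening: 0.0496
grip_force: 0.0
```

Request:
{"op": "move_arm", "data": {
  "series": [
    [[0.1,0,0,-0.2,0,0,0],[0.1,0,0,-0.3,0,0,0],[0.1,0,0,-0.3,0,0,0],[0.1,0,0,-0.3,0,0,0],[0.1,0,0,-0.3,0,0,0],[0.1,0,0,-0.2,0,0,0],[0.1,0,0,0,0,0,0],[0.1,0,0,0,0,0,0],[0.1,0,0,0,0,0,0]]
  ]
}}

```text
t: 21.45
tool_pos: [0.5392, 0.0518, 0.3649]
orientation: [0.673, 0.74, -0.001, -0.001]
wrist_force: [0.9, 0.3, -0.2]
opening: 0.0514
grip_force: 0.0
```

```bash
python3 - <<'E'
from h import *
import cv2
o=observe();s=snapshot("wrist");t=snapshot("side")
print(o["t"],o["tool_pos"],o["opening"],o["wrist_force"])
cv2.imwrite("pics/w6.png",np.hstack([s["frame"][0:400,140:500],cv2.resize(t["frame"][130:250,280:400],(400,400))])[:,:,::-1])
E
```

```text
21.45 [0.53920368 0.05184237 0.36488972] 0.05140145266750267 [ 0.85239157  0.26424912 -0.21767773]
```

View pics/w6.png

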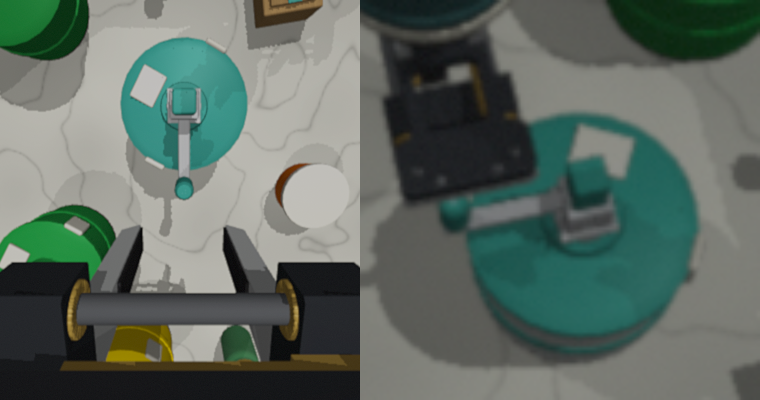

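The crank sits level on the shoulder, turned about 100° clockwise with its knob at about (184,188) in the left view. The gripper is clear of it.

```bash
python3 -c "
from station import *
print(hand_in())"
```

```text
the job is handed in; nothing more can be done
None
```

The crank is pressed home on the drive (no click was sensed directly) and was turned about 100° clockwise by its knob. I released it and handed the job in at about 21.5 s, but the hand-in gave no verdict.

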